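Walk the jar cradle square against the fence

TASK

Walk the heavy cast jar cradle round on the table by pushing with the fingers on alternate ends of it, first the end that lies farther from the fence and then the other, until its flat back sits flush against the working face of the steel fence, nowhere overhanging the fence's ends. Turn it nearly square before it meets the fence so that no corner strikes it, and do not lift or tip it. Leave the jars and the loose lid alone.

Things in the scene. Friction and masses are not known exactly. Their poses are not given: they have to be found in the camera images.
- cradle: Loose cast aluminium block, about 1.2 kg, 90 mm (its x) by 160 mm (y) by 45 mm high; origin at the centre of its underside, z up. The face at x = +45 mm is the flat back. The front, x = -45 mm, has a round jar hollow (radius 45, 20 deep, 75 wide, full height) in its middle and a flat land at each end (|y| 38 to 80 mm). It slides with friction (3 to 15 N) and stays where left.
- cradle_back (a point): Middle of the flat back's lower edge, at x = +45 mm, y = 0, z = 0 in the cradle's frame; axes as the cradle's. A push on a front land at |y| = 62 mm turns the cradle roughly 1 rad per 110 mm of travel, its middle creeping along with the push. Its +y end is the lagging one at the start.
- fence: Fixed steel fence, 240 mm long, 70 mm high, plate 12 mm thick with foot and gussets behind it. Origin at table height in the middle of its working face; x points level into the plate, away from the working side (roughly away from the robot), y along the fence, z up. The working side is x < 0; the ends are at y = +120 and -120 mm.
- tall_jar: Closed green glass jar, 80 mm across, 126 mm high, standing on the table; to be left alone. Origin at the centre of its underside.
- small_jar: Closed amber glass jar, 60 mm across, 82 mm high, standing on the table; to be left alone. Origin at the centre of its underside.
- jar_lid: Loose white jar lid with a knob, 86 mm across, 22 mm high, lying on the table; to be left alone. Origin at the centre of its underside.
Not all that is in view belongs to the job. Of the things that look like the cradle, the middle-sized one is meant.

How it is judged:
By the outcome, as a careful person would: the job done as asked, in the order asked, and still so for the second after the job is handed in, with the robot touching nothing.
It also fails if it takes over 67 s, if anything falls off the work surface, if the arm or the gripper's body presses on something with over 40 N, if the wrist force passes 120 N, or if a joint passes its speed limit or range.

ROBOT

A 6-joint arm with a two-finger parallel gripper is mounted at the origin on the work surface. World frame = base frame: x ahead of the robot, y to its left, z up, the work surface at z = 0. Lengths are in mm, angles in rad, forces in N, time in s.
With the tool pointing down it reaches from about 425 to 950 mm from the base axis. Payload 3.5 kg.
Tool frame: the origin (TCP) lies midway between the tips of the shut fingers; the grasp point (between the pads) lies 19 mm behind it (manip.hold_point_z is the distance from the TCP to the grasp point, in mm); y points along the fingers, z is the direction in which the jaws open and shut, and the axes are right-handed (so a half turn about y gives the same grasp; the last joint's range is limited). The gripper opens to 85 mm and grips with 20 to 120 N. Pads are 22 mm wide; open, the fingers measure 114 mm over their backs; the gripper's body (76 mm by 85 mm) begins 54 mm behind the grasp point. The pads swing forward as they close: fully open they stand 13 mm farther back than shut.
Start: joints at [-1.271, 0.286, 1.577, -0, 1.279, -0.15], TCP at [293.5, -607.835, 231.325] pointing down, gripper open.
Joint ranges: [-2.77, 2.77], [-0.9, 2.22], [0.21, 2.48], [-1.53, 4.67], [0.24, 2.81], [-2.84, 2.84]. Speed limits (rad/s): [2.79, 2.79, 3.14, 3.14, 3.14, 3.14].

INTERFACE

Orientations are given as [roll, pitch, yaw] about the fixed x, y, z axes, in that order (R = Rz(yaw) Ry(pitch) Rx(roll)).
In Python, from cell import manip gives the robot as it stands. The module is installed in compiled form; this text tells all that it offers.
- The arm moves only by the tool jog_arm, never from a script. Its argument "targets" is a list that holds one entry, the list of rows, each a list of 7 numbers: the opening, from -1 (shut) to 1 (fully open), so that 0 is half open, then the shift along the world's x, y, z in m, then the turn, a rotation vector about the world's x, y, z in degrees. A call has 1 to 20 rows; each row is the pose to reach, as a shift and turn from the pose commanded when the call began; what a row does not reach only later rows make up. A row lasts 1/8 s, in which the tool goes at most 62.5 mm and 10.7 degrees, less where a joint would pass 70% of its speed; a pose out of reach is approached as far as the arm can. A call with a gripper value outside its range is refused whole. The fingers move at their own pace and stop on an object; "grip_force" is the grip in N (left out, the last holds). Time passes only in rows, so rows that repeat a pose let the fingers close. It gives the time, the measured TCP pose, the force and the opening at its end, in the units of the state.
- manip.get_obs(): the state, without advancing time (a new reading comes with each control period).
- manip.read_camera(name): name is "scene" or "top" or "wrist"; returns a dict with "color" (420x560x3 uint8, red, green, blue), "z_map" (420x560 float32, mm along the optical axis (not along the pixel's ray), 0 where there is no reading), "intrinsics" (3x3 intrinsics, pixels), "origin" and "rotation" of the camera in the world; the wrist camera has in their place "T_tool_cam" (4x4, takes a point from camera to tool coordinates, whose origin is the TCP and whose axes are the tool frame's). Camera axes: x right, y down, z forward; pixel columns grow to the right and rows downward; lengths in mm; the calibration is good to about 2 mm. A picture is of the moment at which its call begins: read the wrist's pose just before it.
- manip.finish_job(): hands the job in, once; it reports no verdict.
Trained networks look in a picture, given as the dict that the camera call returned (one of the last four; its "shot" number tells which), for a name from the list of things; names that differ only in an ending like _2 or _b are one class to them, and where a whole thing is asked for, a point or a joint stands for the part that bears it (a point fixed in the world has none). Each returns a list of dicts, best first, with "confidence" (0 to 1); they miss things now and then, are a little off and sometimes report something else, mostly with a low value. They report only what shows in the picture. A call takes as long as a camera call. They do not tell look-alikes from the thing itself.
- manip.recognise(target, picture): "point" ([x, y, z] in mm, in world coordinates, good to about 4 mm: the middle of the surface that is visible of it).
The state is a dict: "time": time; "q": joint angles; "joint_velocities": joint speeds; "tau": joint torques, N m; "tool_pos": TCP position; "tool_rot": TCP orientation; "ft_force": force on the tool from outside, world axes, zero at the start; "torque": the same for the moment, N m; "opening": opening from 0.0 (shut) to 1.0 (fully open).
Only numpy, scipy, OpenCV 4.12 (cv2) and the standard library are available. Lean on these libraries where they do the work, as an engineer would, in place of code of your own. Each camera call takes 0.05 s, during which the arm holds its last target.

## Working session

There is one attempt and no reset: what is moved stays moved. The work goes in short steps, Python scripts to look and compute and a tool call to move; the robot and the scene stay as the last step left them, time stands still between calls to the robot, and variables do not carry over. Pictures are saved under pics/ and viewed, and the job is handed in when it is done.

Besides the shell and the picture viewer there is one more tool, called as name(argument=value, ...), one argument or row to a line, values as JSON. jog_arm: Moves the arm, as the interface text tells. Its arguments: {"type":"object","properties":{"targets":{"type":"array","items":{"type":"array","items":{"type":"array","items":{"type":"number"}}}},"grip_force":{"type":"number"}},"required":["targets"]}

```bash
mkdir -p pics; ls
python3 - <<'E'
from cell import manip
import cv2,numpy as np,pickle
print(manip.get_obs())
for n in ["scene","top"]:
    p=manip.read_camera(n); pickle.dump({k:v for k,v in p.items()},open(n+".pkl","wb"))
    cv2.imwrite(f"pics/{n}0.png",p["color"][:,:,::-1])
    print(n,p["intrinsics"],p["origin"],p["rotation"])
    for t in ["cradle","fence","tall_jar","small_jar","jar_lid"]:
        print(t,[(np.round(d["point"]),round(d["confidence"],2)) for d in manip.recognise(t,p)])
E
```

```text
pics
{'time': 0.0, 'q': array([-1.27100659e+00,  2.87209767e-01,  1.57814542e+00,  2.68527280e-05,
        1.27859779e+00, -1.49983650e-01]), 'joint_velocities': array([-0.00012144,  0.00090239,  0.00049182,  0.00022841,  0.00157103,
        0.00145943]), 'tau': array([-8.85745994e-04, -4.05984485e+01, -2.92624640e+01, -1.83738643e-04,
        5.86231487e-03, -3.80267466e-06]), 'tool_pos': array([ 293.31458636, -607.22722867,  229.9348681 ]), 'tool_rot': array([-1.57312631e+00,  3.78090610e-04, -2.69182747e+00]), 'ft_force': array([-0.38356343,  0.68051459, -0.42640046]), 'torque': array([-0.00904918, -0.04586397,  0.00468451]), 'opening': 0.9984252818419097}
scene [[533.69442728   0.         282.85404774]
 [  0.         533.69442728 200.18147266]
 [  0.           0.           1.        ]] [1163.77844817 -364.70997868 1090.00757045] [-2.54325463 -0.00483104  1.00494073]
cradle [(array([550.,   8.,  47.]), 0.75), (array([372., 184.,  28.]), 0.73), (array([ 393., -241.,   58.]), 0.6)]
fence [(array([704., 110.,   8.]), 0.92)]
tall_jar [(array([632., 352., 101.]), 0.56)]
small_jar [(array([ 563., -161.,   75.]), 0.95)]
jar_lid [(array([ 704., -120.,   11.]), 0.7)]
top [[486.7040301    0.         278.79556597]
 [  0.         486.7040301  204.14322414]
 [  0.           0.           1.        ]] [ 430.40713112   37.97302166 1176.29518265] [-3.06254469e+00  1.63433401e-03 -1.59051508e+00]
cradle [(array([ 358., -230.,   55.]), 0.93), (array([363., 189.,  26.]), 0.9), (array([532.,  24.,  45.]), 0.78)]
fence [(array([703., 118.,   5.]), 0.96)]
tall_jar [(array([612., 360., 128.]), 0.74), (array([533.,  24.,  45.]), 0.65), (array([ 698., -115.,    6.]), 0.21)]
small_jar [(array([ 535., -148.,   86.]), 0.6)]
jar_lid [(array([ 698., -115.,   10.]), 0.96)]
```

View pics/top0.png

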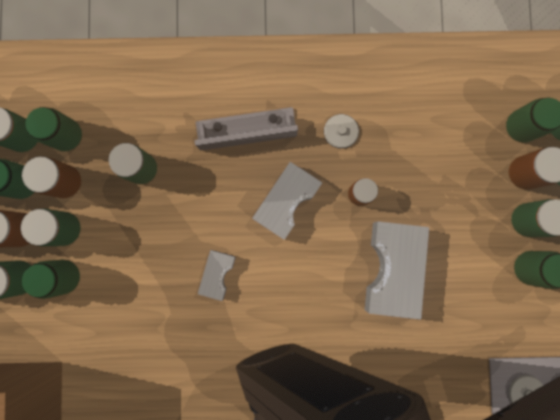

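View pics/scene0.png

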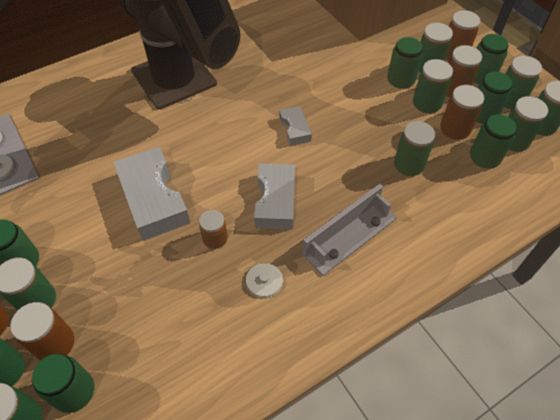

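Three cradle look-alikes in the top view: small at (217,275), middle at (287,200) and large at (398,270). The middle one, at world ≈(532,24), is the one meant. I'll confirm that from its size in a crop and measure the cradle and fence.

```bash
cat > h.py <<'E'
import numpy as np,cv2
from scipy.spatial.transform import Rotation as R
def rot(r):
    return R.from_euler('xyz',r).as_matrix()
def cloud(p):
    K=p["intrinsics"];z=p["z_map"].astype(float);v,u=np.mgrid[:z.shape[0],:z.shape[1]]
    c=np.stack([(u-K[0,2])*z/K[0,0],(v-K[1,2])*z/K[1,1],z],-1)
    w=c@rot(p["rotation"]).T+np.array(p["origin"])
    w[z<=0]=np.nan
    return w
def proj(p,X):
    K=p["intrinsics"];c=(np.atleast_2d(X)-p["origin"])@rot(p["rotation"])
    return np.stack([K[0,0]*c[:,0]/c[:,2]+K[0,2],K[1,1]*c[:,1]/c[:,2]+K[1,2]],-1)
E
python3 - <<'E'
import pickle
from h import *
for n,boxes in [("top",dict(mid=(245,155,330,245),small=(190,240,245,310),big=(355,210,440,330),fence=(185,95,305,160)))]:
    p=pickle.load(open(n+".pkl","rb"));w=cloud(p)
    for k,(a,b,c,d) in boxes.items():
        s=w[b:d,a:c].reshape(-1,3);s=s[~np.isnan(s[:,0])]
        t=np.percentile(s[:,2],[1,50,90,97,99])
        if k=="fence": m=s[:,2]>58
        else:
            z0={"mid":45,"small":27,"big":58}[k]; m=s[:,2]>z0-12
        q=s[m]
        r=cv2.minAreaRect(q[:,:2].astype(np.float32));print(n,k,np.round(t,1),m.sum(),"zmed",np.median(q[:,2]).round(1),r,cv2.boxPoints(r).round(0).tolist())
    cv2.imwrite("pics/crop0.png",cv2.resize(p["color"][90:310,180:450,::-1],None,fx=2.9,fy=2.7,interpolation=cv2.INTER_CUBIC))
E
```

```text
top mid [-5.7  0.5 45.  46.8 47.9] 2431 zmed 44.0 ((528.9595336914062, 19.818283081054688), (90.12747192382812, 159.77926635742188), 55.3541259765625) [[438.0, 28.0], [569.0, -63.0], [620.0, 11.0], [489.0, 102.0]]
top small [-6.3  0.  29.3 31.4 32.6] 1098 zmed 28.5 ((357.1175537109375, 189.75942993164062), (60.335205078125, 106.0091781616211), 73.20173645019531) [[298.0, 176.0], [399.0, 146.0], [417.0, 203.0], [315.0, 234.0]]
top big [-5.5  3.1 59.6 61.1 62.2] 4537 zmed 58.0 ((363.11199951171875, -231.82992553710938), (120.09941101074219, 209.8361053466797), 82.43301391601562) [[251.0, -278.0], [459.0, -305.0], [475.0, -186.0], [267.0, -158.0]]
top fence [-5.9  0.9 52.1 69.2 71. ] 628 zmed 68.4 ((697.727783203125, 114.25384521484375), (50.11411666870117, 239.3634796142578), 7.262674808502197) [[658.0, 230.0], [688.0, -8.0], [738.0, -1.0], [707.0, 236.0]]
```

Run:
```python
import pickle
from h import *
p=pickle.load(open("scene.pkl","rb"));w=cloud(p)
for k,(a,b,c,d) in dict(mid=(245,155,305,240),fence=(295,180,405,280)).items():
    s=w[b:d,a:c].reshape(-1,3);s=s[~np.isnan(s[:,0])]
    q=s[s[:,2]>(58 if k=="fence" else 33)]
    r=cv2.minAreaRect(q[:,:2].astype(np.float32));print(k,len(q),np.median(q[:,2]),r,cv2.boxPoints(r).round(0).tolist())
```

```text
mid 2006 44.153053583440965 ((560.67236328125, 4.4388427734375), (107.79216003417969, 237.49615478515625), 62.24364471435547) [[430.0, 12.0], [641.0, -99.0], [691.0, -3.0], [481.0, 107.0]]
fence 642 68.80173443179609 ((692.4725341796875, 113.69541931152344), (36.870792388916016, 242.9641876220703), 7.264243125915527) [[659.0, 232.0], [690.0, -9.0], [726.0, -4.0], [695.0, 237.0]]
```

```bash
ls pics
```

```text
crop0.png
scene0.png
top0.png
```

View pics/crop0.png

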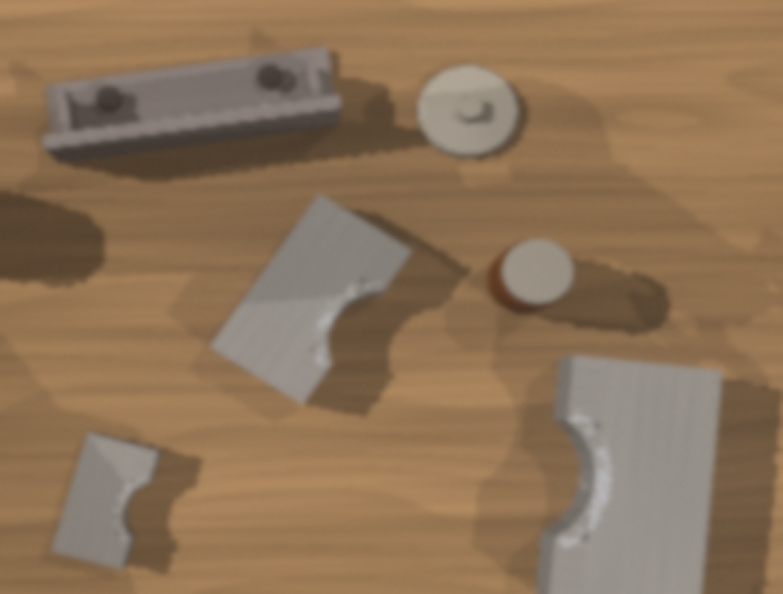

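The middle block measures 90 x 160 x 44 mm, so it is the cradle: centre ≈(529,20), yaw ≈55°. The small one is 60x106 and the large one 120x210. The fence face middle is ≈(674,111), yaw ≈7.3°. Next I'll plan the walk with a pivot model.

```bash
cat >> h.py <<'E'
FO=np.array([674.,111.]);FT=np.radians(7.26)
def r2(t): return np.array([[np.cos(t),-np.sin(t)],[np.sin(t),np.cos(t)]])
def tofence(c,th): return r2(-FT)@(np.array(c)-FO), np.degrees(th)-np.degrees(FT)
def step(c,th,end,dth,piv=48):
    # end +1 = +y end pushed (turns cw), -1 other ; dth>0 magnitude rad
    P=c+r2(th)@np.array([0,-end*piv]); th2=th-end*dth
    return P-r2(th2)@np.array([0,-end*piv]),th2
def tool(c,th,end,off=12,lat=62): return c+r2(th)@np.array([-45-off,end*lat])
E
python3 - <<'E'
from h import *
from cell import manip
o=manip.get_obs();M=rot(o["tool_rot"]);print(M.round(2))
c=np.array([529.,20.]);th=np.radians(55.35)
for e,d in [(1,30),(-1,24),(1,30),(-1,22),(1,30),(-1,6),(1,10),(-1,4)]:
    t0=tool(c,th,e)
    mx=-999
    for k in range(10):
        c,th=step(c,th,e,np.radians(d)/10)
        cs=[tofence(c+r2(th)@np.array([45,s*80]),0)[0][0] for s in(1,-1)];mx=max(mx,max(cs))
    f=tofence(c,th);print(e,d,"tool",t0.round(),tool(c,th,e).round(),"c",c.round(),np.degrees(th).round(1),"fence",f[0].round(),f[1].round(1),"maxcorner",round(mx,1))
E
```

```text
[[-0.9   0.    0.43]
 [-0.43 -0.   -0.9 ]
 [-0.   -1.    0.  ]]
1 30 tool [446.   8.] [470.  68.] c [548.  36.] 25.4 fence [-135.  -58.] 18.1 maxcorner -64.4
-1 24 tool [523. -44.] [574. -35.] c [564.  48.] 49.4 fence [-117.  -48.] 42.1 maxcorner -30.2
1 30 tool [480.  45.] [510. 102.] c [584.  62.] 19.4 fence [-95. -37.] 12.1 maxcorner -29.9
-1 22 tool [551. -15.] [598. -13.] c [600.  71.] 41.4 fence [-78. -30.] 34.1 maxcorner 3.8
1 30 tool [516.  80.] [554. 132.] c [622.  82.] 11.4 fence [-55. -22.] 4.1 maxcorner 3.7
-1 6 tool [579.  10.] [591.   8.] c [627.  84.] 17.4 fence [-50. -21.] 10.1 maxcorner 8.5
1 10 tool [554. 126.] [571. 140.] c [635.  86.] 7.4 fence [-41. -20.] 0.1 maxcorner 8.1
-1 4 tool [587.  17.] [595.  14.] c [639.  86.] 11.4 fence [-38. -20.] 4.1 maxcorner 12.5
```

jog_arm(
  targets=[
    [[-1,0.014,0.06,0,0,0,3],[-1,0.028,0.12,0,0,0,6],[-1,0.043,0.18,0,0,0,9],[-1,0.057,0.24,0,0,0,12],[-1,0.071,0.3,0,0,0,15],[-1,0.085,0.36,0,0,0,18],[-1,0.1,0.42,-0.03,0,0,21],[-1,0.114,0.48,-0.06,0,0,24],[-1,0.128,0.54,-0.09,0,0,27],[-1,0.142,0.6,-0.11,0,0,29.6],[-1,0.142,0.6,-0.15,0,0,29.6],[-1,0.142,0.6,-0.19,0,0,29.6],[-1,0.142,0.6,-0.213,0,0,29.6],[-1,0.142,0.6,-0.213,0,0,29.6]],
  ],
)

```text
time: 2.35
tool_pos: [433.9, -7.3, 16.8]
tool_rot: [-1.575, -0.002, -2.175]
ft_force: [-0.4, -0.2, -0.2]
opening: 0.001
```

```bash
cat >> h.py <<'E'
def plan(cmd,cmdyaw,c,th,end,dth,n,retreat=30,nextend=True,off0=11,lat=62,over=0):
    """cmd: commanded tool xy now; prints rows (m, deg)"""
    rows=[];yaw0=cmdyaw
    def add(p,t): 
        d=(p-cmd)/1000; rows.append((round(d[0],3),round(d[1],3),round(np.degrees(t)-yaw0,1)))
    c=np.array(c,float)
    add(tool(c,th,end,off0+3,lat),th)
    for k in range(n):
        c,th=step(c,th,end,np.radians(dth)/n); add(tool(c,th,end,off0,lat),th)
    add(tool(c,th,end,retreat,lat),th)
    if nextend: 
        add(tool(c,th,end,retreat,0),th)
        add(tool(c,th,-end,retreat,lat),th)
    for r in rows: print(r)
    f=tofence(c,th);print("pred c",c.round(1),np.degrees(th).round(1),"fence",f[0].round(1),round(f[1],1), "cmd", tool(c,th,-end if nextend else end,retreat,lat).round(1))
E
python3 -c "
from h import *
plan(np.array([435.5,-7.8]),55.35,[529,20],np.radians(55.35),1,30,9)"
```

```text
(np.float64(0.009), np.float64(0.015), np.float64(0.0))
(np.float64(0.012), np.float64(0.024), np.float64(-3.3))
(np.float64(0.013), np.float64(0.031), np.float64(-6.7))
(np.float64(0.015), np.float64(0.038), np.float64(-10.0))
(np.float64(0.018), np.float64(0.045), np.float64(-13.3))
(np.float64(0.021), np.float64(0.051), np.float64(-16.7))
(np.float64(0.024), np.float64(0.058), np.float64(-20.0))
(np.float64(0.027), np.float64(0.064), np.float64(-23.3))
(np.float64(0.031), np.float64(0.07), np.float64(-26.7))
(np.float64(0.035), np.float64(0.076), np.float64(-30.0))
(np.float64(0.018), np.float64(0.068), np.float64(-30.0))
(np.float64(0.045), np.float64(0.012), np.float64(-30.0))
(np.float64(0.071), np.float64(-0.044), np.float64(-30.0))
pred c [547.9  36.1] 25.4 fence [-134.5  -58.4] 18.1 cmd [506.7 -52.1]
```

jog_arm(
  targets=[
    [[-1,0.005,0.008,0,0,0,0],[-1,0.009,0.015,0,0,0,0],[-1,0.012,0.024,0,0,0,-3.3],[-1,0.013,0.031,0,0,0,-6.7],[-1,0.015,0.038,0,0,0,-10],[-1,0.018,0.045,0,0,0,-13.3],[-1,0.021,0.051,0,0,0,-16.7],[-1,0.024,0.058,0,0,0,-20],[-1,0.027,0.064,0,0,0,-23.3],[-1,0.031,0.07,0,0,0,-26.7],[-1,0.035,0.076,0,0,0,-30],[-1,0.035,0.076,0,0,0,-30],[-1,0.018,0.068,0,0,0,-30],[-1,0.045,0.012,0,0,0,-30],[-1,0.071,-0.044,0,0,0,-30],[-1,0.071,-0.044,0,0,0,-30]],
  ],
)

```text
time: 4.35
tool_pos: [510.4, -55.7, 20.4]
tool_rot: [-1.566, 0.005, -2.703]
ft_force: [0.1, 0.4, -0.6]
opening: 0.001
```

```bash
cat > look.py <<'E'
from h import *
from cell import manip
import sys
def fit(p,guess,th0):
    from scipy.optimize import least_squares
    w=cloud(p); m=(w[...,2]>38)&(w[...,2]<52)&(np.hypot(w[...,0]-guess[0],w[...,1]-guess[1])<115)
    s=w[m][:,:2]
    # model: shift/rotate so that points inside outline & outline filled: compare raster
    g=np.mgrid[-44:45:4,-79:80:4].reshape(2,-1).T
    inside=lambda q:(abs(q[:,0])<45)&(abs(q[:,1])<80)&~(np.hypot(q[:,0]+45+45-20,q[:,1])<45)
    g=g[inside(g)]
    from scipy.spatial import cKDTree
    T=cKDTree(s)
    def cost(v):
        Rm=r2(v[2]);q=(s-v[:2])@Rm
        dx=np.maximum(abs(q[:,0])-45,0);dy=np.maximum(abs(q[:,1])-80,0)
        h=np.maximum(45-np.hypot(q[:,0]+70,q[:,1]),0)
        a=np.minimum(np.mean(np.minimum(dx**2+dy**2+h**2,100)),100)
        d,_=T.query(g@Rm.T+v[:2]); b=np.mean(np.minimum(np.maximum(d-1.5,0)**2,100))
        return a+b
    from scipy.optimize import minimize
    best=None
    for dt in (-.15,0,.15):
        r=minimize(cost,[guess[0],guess[1],th0+dt],method="Nelder-Mead",options=dict(initial_simplex=[[guess[0],guess[1],th0+dt],[guess[0]+10,guess[1],th0+dt],[guess[0],guess[1]+10,th0+dt],[guess[0],guess[1],th0+dt+.1]],xatol=.02,fatol=1e-4))
        if best is None or r.fun<best.fun: best=r
    return best,len(s)
if __name__=="__main__":
    gx,gy,gt,name=float(sys.argv[1]),float(sys.argv[2]),np.radians(float(sys.argv[3])),sys.argv[4]
    p=manip.read_camera("top");r,n=fit(p,(gx,gy),gt);c=r.x[:2];th=r.x[2]
    f=tofence(c,th);print("top fit",c.round(1),np.degrees(th).round(2),"cost",round(r.fun,2),n,"fence",f[0].round(1),round(f[1],2))
    print("corners fence",[tofence(c+r2(th)@np.array([45,s*80]),0)[0].round(1).tolist() for s in (1,-1)])
    im=p["color"][:,:,::-1].copy()
    o=np.array([[45,80],[45,-80],[-45,-80],[-45,80]]);X=np.c_[o@r2(th).T+c,np.full(4,45)]
    im=cv2.resize(im,None,fx=3,fy=3,interpolation=cv2.INTER_CUBIC)
    cv2.polylines(im,[np.round(proj(p,X)*3+1).astype(int)],True,(0,0,255),1)
    fx=np.array([[0,120],[0,-120]]);X=np.c_[fx@r2(FT).T+FO,[70,70]]
    cv2.polylines(im,[np.round(proj(p,X)*3+1).astype(int)],False,(0,255,0),1)
    cv2.imwrite(f"pics/{name}.png",im[240:840,500:1200])
    ob=manip.get_obs();print(ob["time"],ob["tool_pos"].round(1),ob["tool_rot"].round(3),ob["ft_force"].round(1))
E
python3 - <<'E'
import pickle
from look import *
r,n=fit(pickle.load(open("top.pkl","rb")),(529,20),.96);print(r.x,r.fun,n)
E
python3 look.py 548 36 25 t1
```

```text
[528.47303669  19.92059255   0.96839645] 0.0007961577553116167 2420
top fit [547.2  44.6] 28.6 cost 7.99 2085 fence [-134.2  -49.9] 21.34
corners fence [[-121.4, 41.0], [-63.2, -108.0]]
4.4 [508.4 -53.7  19.4] [-1.569  0.003 -2.702] [0.2 0.2 0.5]
```

View pics/t1.png

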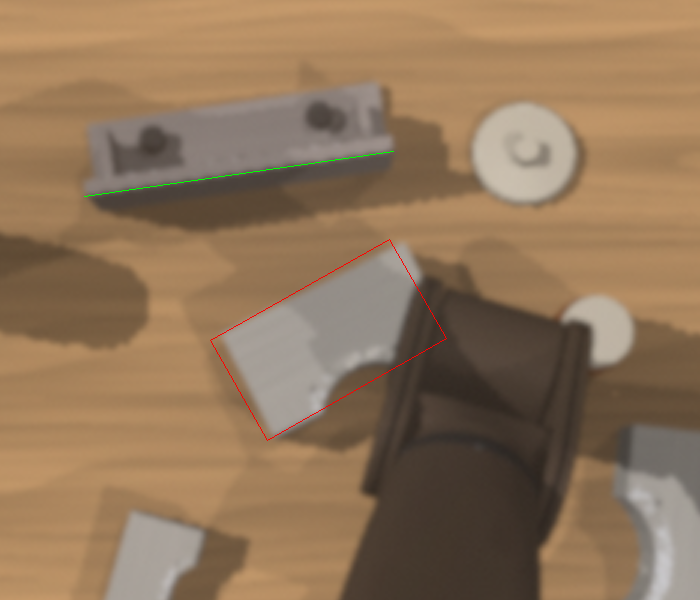

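```bash
python3 - <<'E'
s=open("look.py").read()
s=s.replace("""        d,_=T.query(g@Rm.T+v[:2]); b=np.mean(np.minimum(np.maximum(d-1.5,0)**2,100))""",
"""        G=g@Rm.T+v[:2]; px=np.round(proj(p,np.c_[G,np.full(len(G),45.)])).astype(int); px[:,0]=px[:,0].clip(0,559);px[:,1]=px[:,1].clip(0,419)
        vis=~occ[px[:,1],px[:,0]]
        d,_=T.query(G[vis]); b=np.sum(np.minimum(np.maximum(d-1.5,0)**2,100))/len(g)+5*(vis.sum()<40)""")
s=s.replace("""    s=w[m][:,:2]
""","""    s=w[m][:,:2]
    occ=((w[...,2]>58)|np.isnan(w[...,2])).astype(np.uint8); occ=cv2.dilate(occ,np.ones((5,5)))>0
    s=w[m&~occ][:,:2]
""")
s=s.replace('    im=p["color"]','''    p2=manip.read_camera("scene");rr,n2=fit(p2,c,th);f=tofence(rr.x[:2],rr.x[2]);print("scene fit",rr.x[:2].round(1),np.degrees(rr.x[2]).round(2),"cost",round(rr.fun,2),n2,"fence",f[0].round(1),round(f[1],2))
    im=p["color"]''')
open("look.py","w").write(s)
E
python3 look.py 547 44 27 t2
```

```text
top fit [546.8  37.2] 25.91 cost 0.0 1687 fence [-135.5  -57.2] 18.65
corners fence [[-118.5, 33.0], [-67.3, -118.6]]
scene fit [548.7  37.4] 26.19 cost 0.3 1813 fence [-133.6  -57.2] 18.93
4.5 [506.4 -51.4  18.4] [-1.571  0.    -2.699] [ 0.4  0.  -1. ]
```

View pics/t2.png

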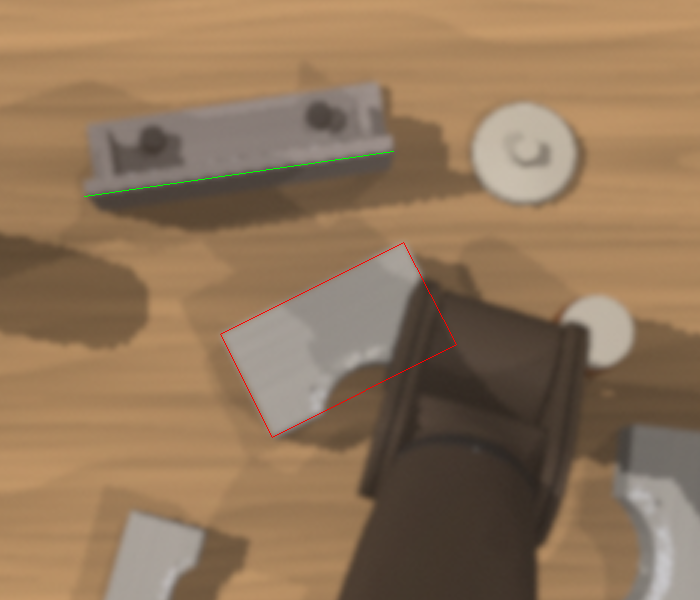

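The red outline fits the cradle's visible edges, and the pivot model holds (predicted 25.4°, measured 26°). I'll plan the remaining alternation with the corner clearance checked.

Run:
```python
from h import *
import itertools
def sim(seq,v=False):
    c=np.array([547.3,37.3]);th=np.radians(26.);e=-1;gm=-999
    for d in seq:
        mx=-999
        for k in range(6):
            c,th=step(c,th,e,np.radians(d)/6)
            mx=max(mx,max(tofence(c+r2(th)@np.array([45,s*80]),0)[0][0] for s in(1,-1)))
        f=tofence(c,th);gm=max(gm,mx)
        if v: print(e,d,f[0].round(),round(f[1],1),"corner",round(mx,1))
        e=-e
    return f[0],f[1],gm
best=[]
for s in itertools.product([20,24,28],[16,20,24,28,32],[12,16,20,24,28],[20,24,28,32,36,40]):
    f,t,g=sim(s)
    if abs(t-1)<2.5 and g<-8: best.append((f[1],f[0],s,t,g))
best.sort(reverse=True)
for b in best[:8]: print(b)
sim(best[0][2],True)
```

```text
(np.float64(-17.481854774880535), np.float64(-66.71863941225034), (28, 16, 12, 40), np.float64(2.739999999999995), np.float64(-9.209928658870238))
(np.float64(-18.589710472700787), np.float64(-62.57030037336813), (28, 20, 12, 40), np.float64(-1.2599999999999971), np.float64(-8.500878121523643))
(np.float64(-18.632980524010705), np.float64(-65.92037262712473), (28, 20, 12, 36), np.float64(2.7400000000000073), np.float64(-8.468301043145912))
(np.float64(-18.976480292321796), np.float64(-65.60295587036451), (24, 16, 16, 40), np.float64(2.739999999999995), np.float64(-8.09424511698441))
(np.float64(-23.306273678269523), np.float64(-67.3298651789774), (24, 16, 12, 40), np.float64(-1.2599999999999971), np.float64(-13.260442927132914))
(np.float64(-23.349543729579445), np.float64(-70.67993743273401), (24, 16, 12, 36), np.float64(2.7400000000000073), np.float64(-13.227865848755185))
(np.float64(-24.5102796189676), np.float64(-66.61384140471512), (24, 20, 12, 36), np.float64(-1.2599999999999856), np.float64(-12.455435885722233))
(np.float64(-24.553549670277516), np.float64(-69.96391365847172), (24, 20, 12, 32), np.float64(2.7400000000000144), np.float64(-12.455435885722233))
-1 28 [-115.  -45.] 46.7 corner -26.4
1 16 [-105.  -36.] 30.7 corner -25.3
-1 12 [-97. -30.] 42.7 corner -9.7
1 40 [-67. -17.] 2.7 corner -9.2
```

```bash
python3 -c "
from h import *
plan(np.array([506.5,-51.8]),25.35,[547.3,37.3],np.radians(26.0),-1,26,8)"
```

```text
(np.float64(0.015), np.float64(0.008), np.float64(0.6))
(np.float64(0.025), np.float64(0.009), np.float64(3.9))
(np.float64(0.032), np.float64(0.009), np.float64(7.1))
(np.float64(0.039), np.float64(0.01), np.float64(10.4))
(np.float64(0.045), np.float64(0.012), np.float64(13.7))
(np.float64(0.052), np.float64(0.013), np.float64(16.9))
(np.float64(0.059), np.float64(0.015), np.float64(20.2))
(np.float64(0.066), np.float64(0.018), np.float64(23.4))
(np.float64(0.072), np.float64(0.02), np.float64(26.7))
(np.float64(0.06), np.float64(0.005), np.float64(26.7))
(np.float64(0.011), np.float64(0.044), np.float64(26.7))
(np.float64(-0.037), np.float64(0.082), np.float64(26.7))
pred c [564.1  50.9] 52.0 fence [-116.6  -45.7] 44.7 cmd [469.1  30. ]
```

jog_arm(
  targets=[
    [[-1,0.008,0.004,0,0,0,0.6],[-1,0.015,0.008,0,0,0,0.6],[-1,0.025,0.009,0,0,0,3.9],[-1,0.032,0.009,0,0,0,7.1],[-1,0.039,0.01,0,0,0,10.4],[-1,0.045,0.012,0,0,0,13.7],[-1,0.052,0.013,0,0,0,16.9],[-1,0.059,0.015,0,0,0,20.2],[-1,0.066,0.018,0,0,0,23.4],[-1,0.072,0.02,0,0,0,26.7],[-1,0.072,0.02,0,0,0,26.7],[-1,0.06,0.005,0,0,0,26.7],[-1,0.011,0.044,0,0,0,26.7],[-1,-0.037,0.082,0,0,0,26.7],[-1,-0.037,0.082,0,0,0,26.7]],
  ],
)

```text
time: 6.38
tool_pos: [463.1, 32.2, 16.0]
tool_rot: [-1.577, -0.003, -2.231]
ft_force: [0.5, 0.1, 0.5]
opening: -0.001
```

```bash
python3 look.py 564 51 52 t3
```

```text
top fit [564.4  50.1] 51.65 cost 0.0 1642 fence [-116.4  -46.6] 44.39
corners fence [[-140.3, 42.1], [-28.3, -72.2]]
scene fit [565.9  50. ] 51.92 cost 0.08 1821 fence [-114.9  -46.9] 44.66
6.475 [469.2  30.1  18.5] [-1.570e+00  1.000e-03 -2.233e+00] [ 0.2 -0.3  0.8]
```

View pics/t3.png

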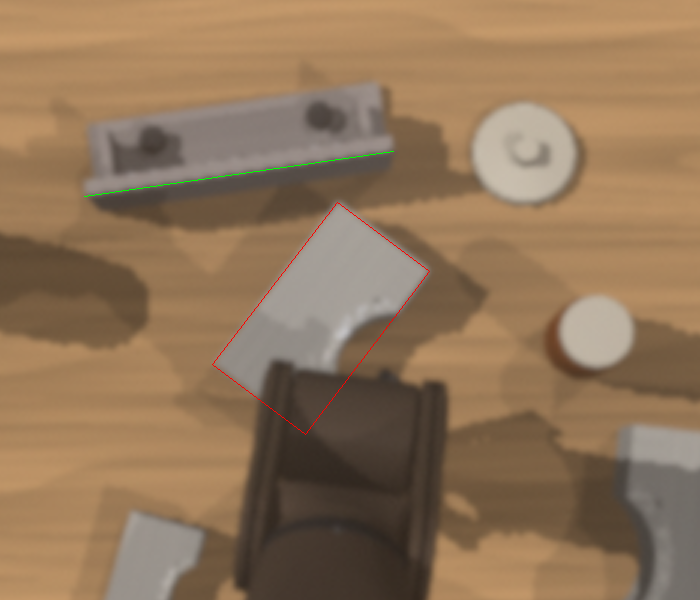

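The outline fits again (44.5° to the fence), and the jars and lid are untouched. Next come A 18° and B 12°.

```bash
python3 -c "
from h import *
cmd=np.array([469.5,30.2])
plan(cmd,52.05,[565,50],np.radians(51.8),1,18,6)
c,t=step(np.array([565.,50.]),np.radians(51.8),1,np.radians(18))
plan(cmd,52.05,c,t,-1,12,4)
"
```

```text
(np.float64(0.01), np.float64(0.012), np.float64(-0.2))
(np.float64(0.014), np.float64(0.02), np.float64(-3.2))
(np.float64(0.015), np.float64(0.027), np.float64(-6.2))
(np.float64(0.017), np.float64(0.033), np.float64(-9.2))
(np.float64(0.02), np.float64(0.039), np.float64(-12.2))
(np.float64(0.022), np.float64(0.045), np.float64(-15.2))
(np.float64(0.025), np.float64(0.05), np.float64(-18.2))
(np.float64(0.01), np.float64(0.04), np.float64(-18.2))
(np.float64(0.044), np.float64(-0.012), np.float64(-18.2))
(np.float64(0.079), np.float64(-0.063), np.float64(-18.2))
pred c [576.   60.2] 33.8 fence [-103.6  -38. ] 26.5 cmd [548.2 -33. ]
(np.float64(0.092), np.float64(-0.054), np.float64(-18.2))
(np.float64(0.101), np.float64(-0.052), np.float64(-15.2))
(np.float64(0.107), np.float64(-0.05), np.float64(-12.3))
(np.float64(0.113), np.float64(-0.049), np.float64(-9.3))
(np.float64(0.12), np.float64(-0.047), np.float64(-6.3))
(np.float64(0.106), np.float64(-0.061), np.float64(-6.3))
(np.float64(0.062), np.float64(-0.017), np.float64(-6.3))
(np.float64(0.017), np.float64(0.026), np.float64(-6.3))
pred c [583.7  66.6] 45.8 fence [-95.2 -32.6] 38.5 cmd [487.   56.1]
```

jog_arm(
  targets=[
    [[-1,0.01,0.012,0,0,0,-0.2],[-1,0.014,0.02,0,0,0,-3.2],[-1,0.015,0.027,0,0,0,-6.2],[-1,0.017,0.033,0,0,0,-9.2],[-1,0.02,0.039,0,0,0,-12.2],[-1,0.022,0.045,0,0,0,-15.2],[-1,0.025,0.05,0,0,0,-18.2],[-1,0.025,0.05,0,0,0,-18.2],[-1,0.01,0.04,0,0,0,-18.2],[-1,0.044,-0.012,0,0,0,-18.2],[-1,0.079,-0.063,0,0,0,-18.2],[-1,0.092,-0.054,0,0,0,-18.2],[-1,0.101,-0.052,0,0,0,-15.2],[-1,0.107,-0.05,0,0,0,-12.3],[-1,0.113,-0.049,0,0,0,-9.3],[-1,0.12,-0.047,0,0,0,-6.3],[-1,0.12,-0.047,0,0,0,-6.3],[-1,0.106,-0.061,0,0,0,-6.3],[-1,0.062,-0.017,0,0,0,-6.3],[-1,0.017,0.026,0,0,0,-6.3]],
  ],
)

```text
time: 8.98
tool_pos: [484.9, 56.4, 18.0]
tool_rot: [-1.571, 0.001, -2.346]
ft_force: [1.1, 0.4, 0.5]
opening: -0.001
```

```bash
python3 look.py 584 66 46 t4
```

```text
top fit [581.8  69.5] 44.97 cost 0.0 1739 fence [-96.7 -29.5] 37.71
corners fence [[-110.0, 61.3], [-12.1, -65.3]]
scene fit [582.7  69.6] 45.21 cost 0.49 1844 fence [-95.8 -29.5] 37.95
9.075 [478.8  59.2  15.6] [-1.579 -0.005 -2.34 ] [ 0.1 -0.1  0.2]
```

View pics/t4.png

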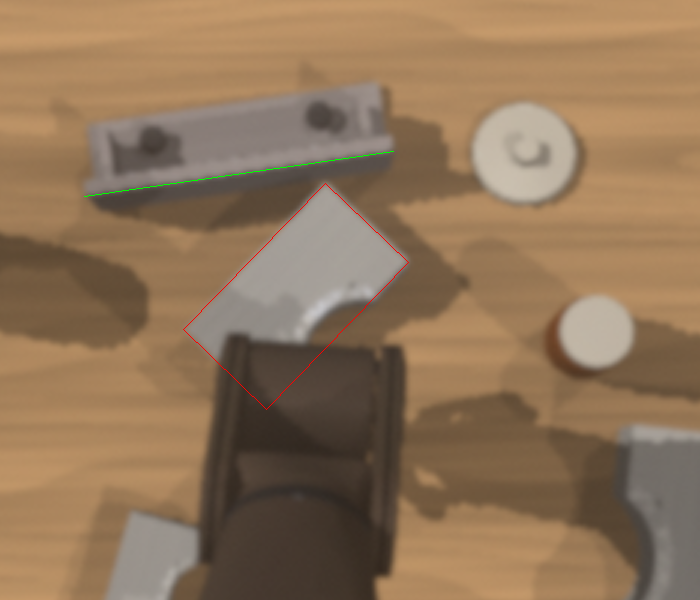

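Outline good; the leading corner at (325,183) is ~12 mm short of the fence. Now the long A turn to nearly square.

```bash
python3 -c "
from h import *
cmd=np.array([486.5,56.2])
plan(cmd,45.75,[582.2,69.5],np.radians(45.1),1,35,11)
"
```

```text
(np.float64(0.01), np.float64(0.015), np.float64(-0.6))
(np.float64(0.015), np.float64(0.024), np.float64(-3.8))
(np.float64(0.017), np.float64(0.03), np.float64(-7.0))
(np.float64(0.02), np.float64(0.036), np.float64(-10.2))
(np.float64(0.024), np.float64(0.042), np.float64(-13.4))
(np.float64(0.027), np.float64(0.048), np.float64(-16.6))
(np.float64(0.031), np.float64(0.054), np.float64(-19.7))
(np.float64(0.035), np.float64(0.059), np.float64(-22.9))
(np.float64(0.04), np.float64(0.064), np.float64(-26.1))
(np.float64(0.045), np.float64(0.069), np.float64(-29.3))
(np.float64(0.05), np.float64(0.074), np.float64(-32.5))
(np.float64(0.055), np.float64(0.078), np.float64(-35.7))
(np.float64(0.037), np.float64(0.075), np.float64(-35.7))
(np.float64(0.047), np.float64(0.014), np.float64(-35.7))
(np.float64(0.058), np.float64(-0.048), np.float64(-35.7))
pred c [607.8  82.9] 10.1 fence [-69.2 -19.5] 2.8 cmd [544.8   8.7]
```

jog_arm(
  targets=[
    [[-1,0.005,0.008,0,0,0,-0.6],[-1,0.01,0.015,0,0,0,-0.6],[-1,0.015,0.024,0,0,0,-3.8],[-1,0.017,0.03,0,0,0,-7],[-1,0.02,0.036,0,0,0,-10.2],[-1,0.024,0.042,0,0,0,-13.4],[-1,0.027,0.048,0,0,0,-16.6],[-1,0.031,0.054,0,0,0,-19.7],[-1,0.035,0.059,0,0,0,-22.9],[-1,0.04,0.064,0,0,0,-26.1],[-1,0.045,0.069,0,0,0,-29.3],[-1,0.05,0.074,0,0,0,-32.5],[-1,0.055,0.078,0,0,0,-35.7],[-1,0.055,0.078,0,0,0,-35.7],[-1,0.037,0.075,0,0,0,-35.7],[-1,0.042,0.045,0,0,0,-35.7],[-1,0.047,0.014,0,0,0,-35.7],[-1,0.053,-0.017,0,0,0,-35.7],[-1,0.058,-0.048,0,0,0,-35.7],[-1,0.058,-0.048,0,0,0,-35.7]],
  ],
)

```text
time: 11.58
tool_pos: [546.6, 5.8, 18.9]
tool_rot: [-1.57, 0.003, -2.969]
ft_force: [0.5, -0.7, -0.1]
opening: 0.001
```

```bash
python3 look.py 608 83 10 t5
```

```text
top fit [607.3  84.2] 11.06 cost 0.07 1523 fence [-69.5 -18.2] 3.8
corners fence [[-29.9, 64.6], [-19.3, -95.0]]
scene fit [609.   84.2] 10.97 cost 1.47 1992 fence [-67.8 -18.3] 3.71
11.675 [545.2   7.9  18.4] [-1.571e+00  1.000e-03 -2.967e+00] [-0.6  0.3 -0.5]
```

View pics/t5.png

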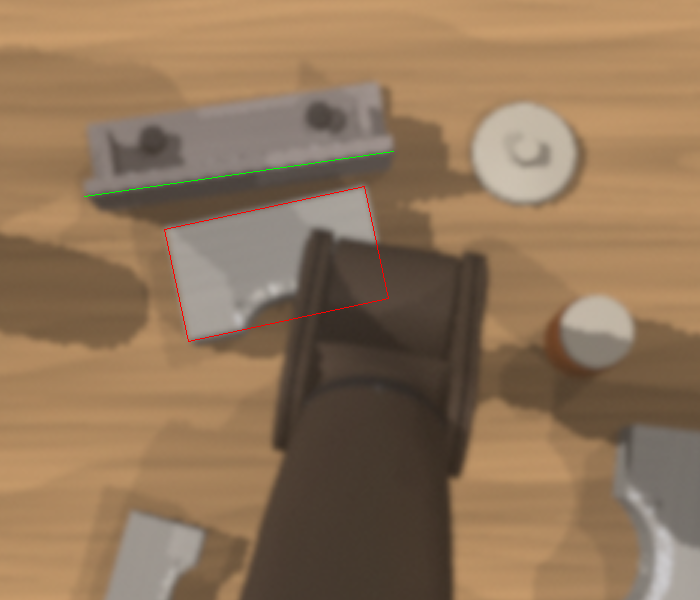

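```bash
python3 -c "
from h import *
cmd=np.array([544.5,8.2]); c0=np.array([608.2,84.2]);t0=np.radians(11.)
plan(cmd,10.05,c0,t0,-1,5,3)
c,t=step(c0,t0,-1,np.radians(5))
plan(cmd,10.05,c,t,1,9.5,5)
"
```

```text
(np.float64(0.018), np.float64(0.004), np.float64(0.9))
(np.float64(0.024), np.float64(0.004), np.float64(2.6))
(np.float64(0.028), np.float64(0.003), np.float64(4.3))
(np.float64(0.031), np.float64(0.002), np.float64(5.9))
(np.float64(0.013), np.float64(-0.003), np.float64(5.9))
(np.float64(-0.004), np.float64(0.056), np.float64(5.9))
(np.float64(-0.021), np.float64(0.116), np.float64(5.9))
pred c [612.3  85.2] 16.0 fence [-64.5 -17.8] 8.7 cmd [523.1 124.1]
(np.float64(-0.006), np.float64(0.12), np.float64(5.9))
(np.float64(-0.0), np.float64(0.124), np.float64(4.1))
(np.float64(0.003), np.float64(0.127), np.float64(2.2))
(np.float64(0.006), np.float64(0.129), np.float64(0.3))
(np.float64(0.01), np.float64(0.131), np.float64(-1.6))
(np.float64(0.013), np.float64(0.134), np.float64(-3.5))
(np.float64(-0.006), np.float64(0.132), np.float64(-3.5))
(np.float64(0.001), np.float64(0.07), np.float64(-3.5))
(np.float64(0.008), np.float64(0.008), np.float64(-3.5))
pred c [620.1  86.7] 6.5 fence [-56.6 -17.3] -0.8 cmd [552.6  16.6]
```

jog_arm(
  targets=[
    [[-1,0.01,0.003,0,0,0,0.9],[-1,0.018,0.004,0,0,0,0.9],[-1,0.024,0.004,0,0,0,2.6],[-1,0.028,0.003,0,0,0,4.3],[-1,0.031,0.002,0,0,0,5.9],[-1,0.013,-0.003,0,0,0,5.9],[-1,0.002,0.036,0,0,0,5.9],[-1,-0.01,0.076,0,0,0,5.9],[-1,-0.021,0.116,0,0,0,5.9],[-1,-0.021,0.116,0,0,0,5.9],[-1,-0.006,0.12,0,0,0,5.9],[-1,0,0.124,0,0,0,4.1],[-1,0.003,0.127,0,0,0,2.2],[-1,0.006,0.129,0,0,0,0.3],[-1,0.01,0.131,0,0,0,-1.6],[-1,0.013,0.134,0,0,0,-3.5],[-1,0.013,0.134,0,0,0,-3.5],[-1,-0.015,0.13,0,0,0,-3.5],[-1,-0.04,0.127,0,0,0,-3.5],[-1,-0.04,0.127,0,0,0,-3.5]],
  ],
)

```text
time: 14.18
tool_pos: [503.7, 134.8, 17.9]
tool_rot: [-1.571, 0.0, -3.027]
ft_force: [0.5, 0.1, 0.9]
opening: 0.001
```

```bash
python3 look.py 620 87 7 t6
python3 - <<'E'
from look import *
import pickle
# fence face precise: top edge of plate from initial clouds
for n in ("top","scene"):
    p=pickle.load(open(n+".pkl","rb"));w=cloud(p)
    q=(w[...,:2]-FO)@r2(FT); m=(w[...,2]>60)&(w[...,2]<76)&(abs(q[...,1])<135)&(q[...,0]>-15)&(q[...,0]<60)
    a=q[m]; 
    ys=np.arange(-110,111,10); e=[(y,a[abs(a[:,1]-y)<6][:,0].min()) for y in ys if (abs(a[:,1]-y)<6).sum()>3]
    e=np.array(e);f=np.polyfit(e[:,0],e[:,1],1);print(n,"face edge offset",f[1].round(2),"tilt deg",np.degrees(f[0]).round(2),"res",(e[:,1]-np.polyval(f,e[:,0])).std().round(2),"yrange",a[:,1].min().round(1),a[:,1].max().round(1))
    # front face of plate points
    m=(w[...,2]>10)&(w[...,2]<58)&(abs(q[...,1])<110)&(abs(q[...,0])<8)
    b=q[m]
    if len(b)>30: f=np.polyfit(b[:,1],b[:,0],1);print(n,"face pts",len(b),f[1].round(2),np.degrees(f[0]).round(2))
E
```

```text
top fit [618.2  87.2] 6.74 cost 0.05 2174 fence [-58.4 -16.5] -0.52
corners fence [[-12.6, 63.0], [-14.1, -96.9]]
scene fit [619.7  87.2] 6.24 cost 2.43 1804 fence [-56.8 -16.8] -1.02
14.275 [506.  135.   18.9] [-1.571e+00  3.000e-03 -3.027e+00] [ 0.4  0.6 -0.4]
top face edge offset -0.51 tilt deg -0.12 res 0.3 yrange -119.5 119.9
top face pts 407 0.12 -0.09
scene face edge offset 1.19 tilt deg -0.15 res 0.5 yrange -121.1 121.8
```

View pics/t6.png

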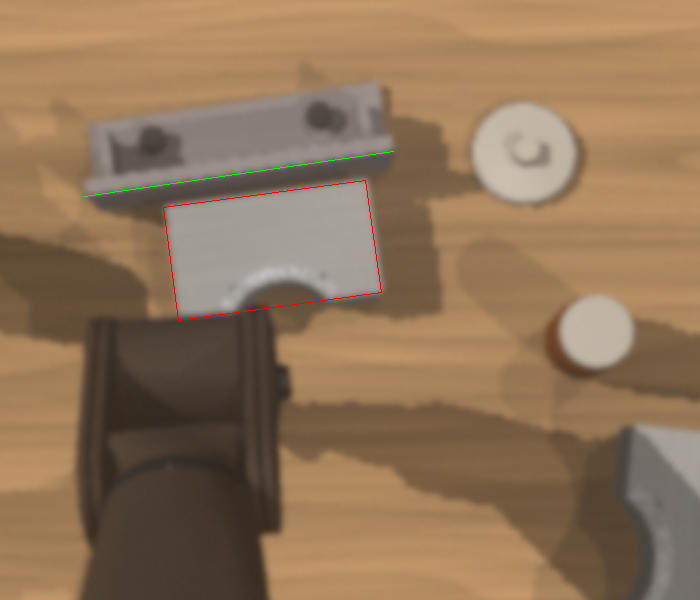

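```bash
python3 -c "
from h import *
cmd=np.array([504.5,135.2]); c=np.array([618.8,87.2]);t=np.radians(6.6)
print((tool(c,t,-1,25)-cmd).round(1))
for e,d in [(-1,3.2),(1,4.2)]:
    plan(cmd,6.55,c,t,e,d,2,retreat=22); c,t=step(c,t,e,np.radians(d))
"
```

```text
[  51.9 -117.6]
(np.float64(0.063), np.float64(-0.116), np.float64(0.0))
(np.float64(0.069), np.float64(-0.117), np.float64(1.7))
(np.float64(0.072), np.float64(-0.118), np.float64(3.3))
(np.float64(0.061), np.float64(-0.12), np.float64(3.3))
(np.float64(0.051), np.float64(-0.059), np.float64(3.3))
(np.float64(0.04), np.float64(0.002), np.float64(3.3))
pred c [621.5  87.6] 9.8 fence [-55.1 -16.6] 2.5 cmd [544.9 137.3]
(np.float64(0.048), np.float64(0.003), np.float64(3.2))
(np.float64(0.055), np.float64(0.007), np.float64(1.1))
(np.float64(0.059), np.float64(0.009), np.float64(-1.0))
(np.float64(0.048), np.float64(0.008), np.float64(-1.0))
(np.float64(0.054), np.float64(-0.054), np.float64(-1.0))
(np.float64(0.06), np.float64(-0.115), np.float64(-1.0))
pred c [624.9  88.1] 5.6 fence [-51.6 -16.6] -1.7 cmd [564.3  19.8]
```

jog_arm(
  targets=[
    [[-1,0.012,-0.03,0,0,0,0],[-1,0.025,-0.06,0,0,0,0],[-1,0.038,-0.09,0,0,0,0],[-1,0.05,-0.118,0,0,0,0],[-1,0.05,-0.118,0,0,0,0],[-1,0.063,-0.116,0,0,0,0],[-1,0.069,-0.117,0,0,0,1.7],[-1,0.072,-0.118,0,0,0,3.3],[-1,0.072,-0.118,0,0,0,3.3],[-1,0.055,-0.12,0,0,0,3.3],[-1,0.047,-0.08,0,0,0,3.3],[-1,0.04,-0.04,0,0,0,3.3],[-1,0.034,0.002,0,0,0,3.3],[-1,0.034,0.002,0,0,0,3.3],[-1,0.048,0.003,0,0,0,3.2],[-1,0.055,0.007,0,0,0,1.1],[-1,0.059,0.009,0,0,0,-1],[-1,0.059,0.009,0,0,0,-1],[-1,0.03,0.006,0,0,0,-1],[-1,0.01,0.004,0,0,0,-1]],
  ],
)

```text
time: 16.77
tool_pos: [515.1, 138.0, 18.3]
tool_rot: [-1.571, 0.001, -3.046]
ft_force: [-0.6, -0.9, -0.1]
opening: -0.001
```

```bash
python3 look.py 625 88 6 t7
```

```text
top fit [624.1  88.2] 4.86 cost 0.07 1920 fence [-52.4 -16.3] -2.4
corners fence [[-4.1, 61.7], [-10.8, -98.1]]
scene fit [624.2  87.8] 4.79 cost 2.34 1708 fence [-52.4 -16.7] -2.47
16.875 [513.8 138.2  17.8] [-1.571e+00 -2.000e-03 -3.045e+00] [ 0.1 -0.   0.1]
```

View pics/t7.png

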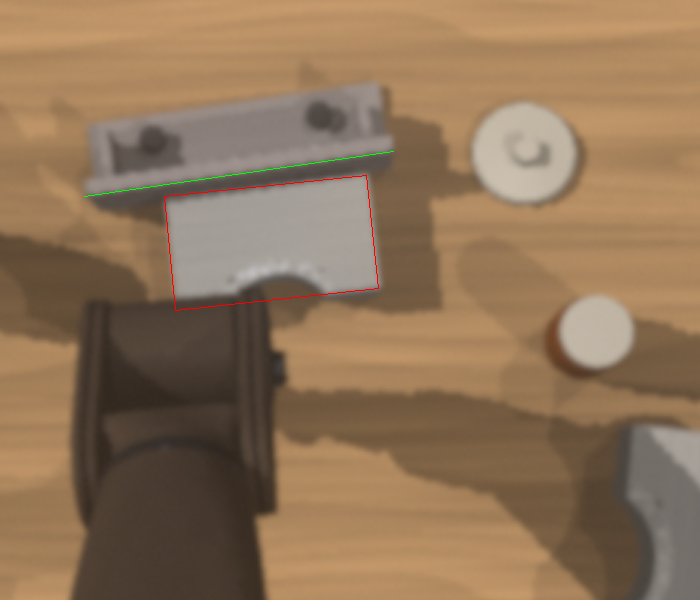

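```bash
python3 -c "
from h import *
cmd=np.array([514.5,139.2]); c=np.array([624.1,88.]);t=np.radians(4.83)
print((tool(c,t,-1,28)-cmd).round(1))
for e,d in [(-1,3.5),(1,1.5)]:
    plan(cmd,5.55,c,t,e,d,2,retreat=28); c,t=step(c,t,e,np.radians(d))
"
```

```text
[  42.1 -119.1]
(np.float64(0.056), np.float64(-0.118), np.float64(-0.7))
(np.float64(0.063), np.float64(-0.119), np.float64(1.0))
(np.float64(0.066), np.float64(-0.12), np.float64(2.8))
(np.float64(0.049), np.float64(-0.123), np.float64(2.8))
(np.float64(0.04), np.float64(-0.061), np.float64(2.8))
(np.float64(0.031), np.float64(-0.0), np.float64(2.8))
pred c [627.   88.3] 8.3 fence [-49.5 -16.5] 1.1 cmd [545.8 139.1]
(np.float64(0.045), np.float64(0.002), np.float64(2.8))
(np.float64(0.049), np.float64(0.003), np.float64(2.0))
(np.float64(0.051), np.float64(0.004), np.float64(1.3))
(np.float64(0.034), np.float64(0.002), np.float64(1.3))
(np.float64(0.041), np.float64(-0.059), np.float64(1.3))
(np.float64(0.049), np.float64(-0.121), np.float64(1.3))
pred c [628.3  88.5] 6.8 fence [-48.2 -16.5] -0.4 cmd [563.1  18.3]
```

jog_arm(
  targets=[
    [[-1,0.01,-0.03,0,0,0,0],[-1,0.02,-0.06,0,0,0,0],[-1,0.031,-0.09,0,0,0,-0.7],[-1,0.042,-0.119,0,0,0,-0.7],[-1,0.042,-0.119,0,0,0,-0.7],[-1,0.055,-0.118,0,0,0,-0.7],[-1,0.06,-0.119,0,0,0,1],[-1,0.066,-0.12,0,0,0,2.8],[-1,0.066,-0.12,0,0,0,2.8],[-1,0.049,-0.123,0,0,0,2.8],[-1,0.044,-0.085,0,0,0,2.8],[-1,0.038,-0.043,0,0,0,2.8],[-1,0.031,0,0,0,0,2.8],[-1,0.031,0,0,0,0,2.8],[-1,0.043,0.002,0,0,0,2.4],[-1,0.048,0.003,0,0,0,2],[-1,0.051,0.004,0,0,0,1.3],[-1,0.051,0.004,0,0,0,1.3],[-1,0.03,0.002,0,0,0,1.3],[-1,0.01,0,0,0,0,1.3]],
  ],
)

```text
time: 19.38
tool_pos: [525.0, 138.2, 18.4]
tool_rot: [-1.571, 0.001, -3.024]
ft_force: [0.6, -0.3, -0.6]
opening: 0.001
```

```bash
python3 look.py 628 88 7 t8
```

```text
top fit [626.7  88.3] 6.27 cost 0.01 1933 fence [-49.8 -16.6] -0.99
corners fence [[-3.4, 62.6], [-6.2, -97.3]]
scene fit [627.3  88.5] 6.61 cost 2.37 1638 fence [-49.2 -16.4] -0.65
19.475 [523.1 138.3  17.6] [-1.571e+00 -2.000e-03 -3.023e+00] [-0.2  0.4 -0.6]
```

View pics/t8.png

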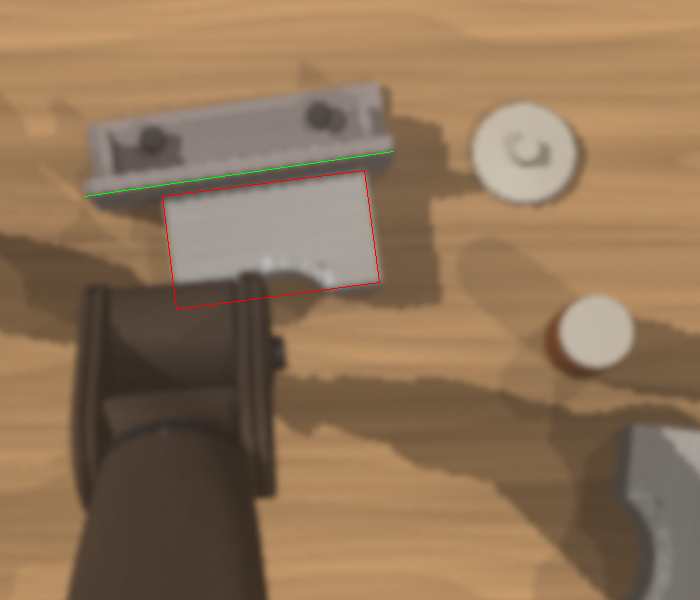

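jog_arm(
  targets=[
    [[-1,0.01,-0.03,0,0,0,0.3],[-1,0.02,-0.06,0,0,0,0.3],[-1,0.03,-0.09,0,0,0,0.3],[-1,0.041,-0.121,0,0,0,0.3],[-1,0.041,-0.121,0,0,0,0.3],[-1,0.048,-0.12,0,0,0,0.3],[-1,0.053,-0.12,0,0,0,0.5],[-1,0.057,-0.119,0,0,0,1],[-1,0.057,-0.119,0,0,0,1],[-1,0.041,-0.121,0,0,0,0.5],[-1,0.036,-0.085,0,0,0,0.5],[-1,0.031,-0.043,0,0,0,0.5],[-1,0.026,0.002,0,0,0,0.5],[-1,0.026,0.002,0,0,0,0.5],[-1,0.036,0.003,0,0,0,0.5],[-1,0.039,0.004,0,0,0,0.4],[-1,0.041,0.004,0,0,0,0.4],[-1,0.041,0.004,0,0,0,0.4]],
  ],
)

```text
time: 21.72
tool_pos: [564.5, 142.4, 18.0]
tool_rot: [-1.571, -0.004, -3.016]
ft_force: [-4.3, -0.6, 4.5]
opening: 0.0
```

```bash
python3 look.py 628 88 7 t9
```

```text
top fit [626.7  89.3] 7.6 cost 0.33 1211 fence [-49.7 -15.5] 0.34
corners fence [[-5.2, 64.7], [-4.2, -95.3]]
scene fit [627.7  88.6] 6.91 cost 2.29 1653 fence [-48.7 -16.4] -0.35
21.825 [564.5 142.4  18. ] [-1.571e+00 -3.000e-03 -3.015e+00] [-4.8 -1.2  4.2]
```

jog_arm(
  targets=[
    [[-1,0.001,0,0,0,0,0],[-1,0.002,0,0,0,0,0],[-1,0.003,0,0,0,0,0],[-1,0.003,0,0,0,0,0]],
  ],
)

```text
time: 22.32
tool_pos: [566.3, 143.2, 18.0]
tool_rot: [-1.572, -0.006, -3.015]
ft_force: [-8.2, 0.5, 6.0]
opening: -0.003
```

jog_arm(
  targets=[
    [[-1,0.001,0,0,0,0,0],[-1,0.001,0,0,0,0,0]],
  ],
)

```text
time: 22.58
tool_pos: [567.2, 143.4, 17.9]
tool_rot: [-1.572, -0.006, -3.015]
ft_force: [-8.5, 0.8, 6.9]
opening: 0.001
```

jog_arm(
  targets=[
    [[-1,-0.01,-0.001,0,0,0,0],[-1,-0.022,-0.003,0,0,0,0],[-1,-0.018,-0.033,0,0,0,0],[-1,-0.013,-0.064,0,0,0,0],[-1,-0.008,-0.095,0,0,0,0],[-1,-0.004,-0.125,0,0,0,0],[-1,-0.004,-0.125,0,0,0,0],[-1,0.004,-0.124,0,0,0,0],[-1,0.008,-0.124,0,0,0,0],[-1,0.011,-0.123,0,0,0,0],[-1,0.013,-0.123,0,0,0,0],[-1,0.013,-0.123,0,0,0,0]],
  ],
)

```text
time: 24.08
tool_pos: [580.8, 20.7, 18.0]
tool_rot: [-1.572, -0.005, -3.014]
ft_force: [-4.9, 0.2, 2.6]
opening: 0.004
```

jog_arm(
  targets=[
    [[-1,0.001,0,0,0,0,0],[-1,0.001,0,0,0,0,0]],
  ],
)

```text
time: 24.32
tool_pos: [581.4, 20.6, 18.0]
tool_rot: [-1.572, -0.006, -3.014]
ft_force: [-6.0, -1.4, 5.7]
opening: -0.003
```

jog_arm(
  targets=[
    [[-1,0.001,0,0,0,0,0],[-1,0.001,0,0,0,0,0]],
  ],
)

```text
time: 24.58
tool_pos: [582.3, 20.4, 17.9]
tool_rot: [-1.571, -0.006, -3.014]
ft_force: [-7.7, -1.6, 5.7]
opening: 0.002
```

```bash
python3 look.py 628 88 7 t10
```

```text
top fit [629.5  88.5] 7.24 cost 0.18 1096 fence [-47.  -16.7] -0.02
corners fence [[-2.0, 63.3], [-2.0, -96.7]]
scene fit [629.8  88.6] 7.09 cost 2.39 1538 fence [-46.7 -16.6] -0.17
24.675 [582.3  20.4  18. ] [-1.571 -0.006 -3.014] [-7.  -2.   4.7]
```

View pics/t10.png

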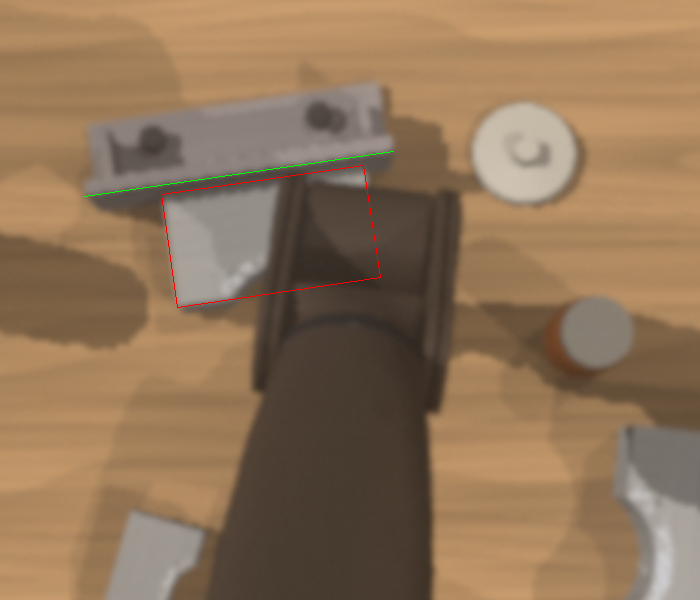

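It is now square with about 2 mm left. I'll go on in 1 mm steps at this end and watch for the force to rise.

jog_arm(
  targets=[
    [[-1,0.001,0,0,0,0,0],[-1,0.001,0,0,0,0,0]],
  ],
)

```text
time: 24.92
tool_pos: [583.2, 20.3, 18.0]
tool_rot: [-1.571, -0.006, -3.013]
ft_force: [-7.4, -2.7, 5.1]
opening: -0.0
```

jog_arm(
  targets=[
    [[-1,0.001,0,0,0,0,0],[-1,0.001,0,0,0,0,0]],
  ],
)

```text
time: 25.18
tool_pos: [584.2, 20.1, 18.0]
tool_rot: [-1.571, -0.007, -3.013]
ft_force: [-7.1, -3.8, 5.2]
opening: -0.002
```

jog_arm(
  targets=[
    [[-1,0.001,0,0,0,0,0],[-1,0.001,0,0,0,0,0]],
  ],
)

```text
time: 25.42
tool_pos: [584.7, 20.1, 17.9]
tool_rot: [-1.571, -0.008, -3.013]
ft_force: [-7.9, -2.2, 6.3]
opening: -0.005
```

jog_arm(
  targets=[
    [[-1,0.001,0,0,0,0,0],[-1,0.001,0,0,0,0,0]],
  ],
)

```text
time: 25.68
tool_pos: [584.7, 20.1, 18.0]
tool_rot: [-1.571, -0.011, -3.013]
ft_force: [-12.4, -3.4, 9.9]
opening: 0.004
```

jog_arm(
  targets=[
    [[-1,0.001,0,0,0,0,0],[-1,0.001,0,0,0,0,0]],
  ],
)

```text
time: 25.92
tool_pos: [584.6, 20.0, 18.0]
tool_rot: [-1.572, -0.014, -3.013]
ft_force: [-14.8, -3.5, 11.6]
opening: 0.001
```

The -y end is seated: the tool stopped at x=584.7 while the force rose. Now the +y end.

jog_arm(
  targets=[
    [[-1,-0.012,-0.001,0,0,0,0],[-1,-0.026,-0.003,0,0,0,0],[-1,-0.03,0.028,0,0,0,0],[-1,-0.034,0.06,0,0,0,0],[-1,-0.038,0.092,0,0,0,0],[-1,-0.041,0.121,0,0,0,0],[-1,-0.041,0.121,0,0,0,0],[-1,-0.032,0.122,0,0,0,0],[-1,-0.027,0.123,0,0,0,0],[-1,-0.023,0.123,0,0,0,0],[-1,-0.021,0.123,0,0,0,0],[-1,-0.019,0.123,0,0,0,0],[-1,-0.019,0.123,0,0,0,0]],
  ],
)

```text
time: 27.55
tool_pos: [568.2, 143.0, 17.8]
tool_rot: [-1.571, -0.006, -3.015]
ft_force: [-6.3, -0.1, 4.0]
opening: -0.003
```

jog_arm(
  targets=[
    [[-1,0.001,0,0,0,0,0],[-1,0.001,0,0,0,0,0]],
  ],
)

```text
time: 27.8
tool_pos: [568.7, 143.2, 17.8]
tool_rot: [-1.572, -0.008, -3.015]
ft_force: [-7.3, -0.5, 5.8]
opening: 0.001
```

jog_arm(
  targets=[
    [[-1,0.001,0,0,0,0,0],[-1,0.001,0,0,0,0,0]],
  ],
)

```text
time: 28.05
tool_pos: [568.8, 143.2, 17.7]
tool_rot: [-1.572, -0.01, -3.015]
ft_force: [-10.3, -0.3, 7.2]
opening: 0.003
```

jog_arm(
  targets=[
    [[-1,0.001,0,0,0,0,0],[-1,0.001,0,0,0,0,0]],
  ],
)

```text
time: 28.3
tool_pos: [568.8, 143.2, 17.7]
tool_rot: [-1.572, -0.013, -3.014]
ft_force: [-13.7, -1.3, 10.2]
opening: 0.003
```

jog_arm(
  targets=[
    [[-1,0.002,0,0,0,0,0],[-1,0.003,0,0,0,0,0],[-1,-0.01,-0.001,0,0,0,0],[-1,-0.025,-0.003,0,0,0,0],[-1,-0.021,-0.033,0,0,0,0],[-1,-0.017,-0.064,0,0,0,0],[-1,-0.013,-0.095,0,0,0,0],[-1,-0.009,-0.126,0,0,0,0],[-1,-0.009,-0.126,0,0,0,0],[-1,0.003,-0.124,0,0,0,0],[-1,0.008,-0.123,0,0,0,0],[-1,0.011,-0.123,0,0,0,0],[-1,0.014,-0.123,0,0,0,0],[-1,0.016,-0.123,0,0,0,0],[-1,0.018,-0.123,0,0,0,0],[-1,0.018,-0.123,0,0,0,0]],
  ],
)

```text
time: 30.3
tool_pos: [584.6, 20.9, 17.4]
tool_rot: [-1.574, -0.019, -3.012]
ft_force: [-17.3, -1.0, 14.8]
opening: -0.002
```

Same stop at the -y end again. Now back off and look.

jog_arm(
  targets=[
    [[-1,-0.008,-0.001,0,0,0,0],[-1,-0.025,-0.003,0,0,0,0],[-1,-0.05,-0.006,0,0,0,0],[-1,-0.08,-0.01,0.03,0,0,0],[-1,-0.11,-0.014,0.09,0,0,0],[-1,-0.13,-0.016,0.15,0,0,0],[-1,-0.13,-0.03,0.2,0,0,0],[-1,-0.13,-0.08,0.2,0,0,0],[-1,-0.13,-0.14,0.2,0,0,0],[-1,-0.13,-0.2,0.2,0,0,0],[-1,-0.13,-0.26,0.2,0,0,0],[-1,-0.13,-0.26,0.2,0,0,0]],
  ],
)

```text
time: 31.8
tool_pos: [461.5, -243.4, 218.5]
tool_rot: [-1.569, 0.001, -3.02]
ft_force: [-0.1, 0.3, -0.5]
opening: 0.002
```

```bash
python3 look.py 631 89 7 t11
python3 - <<'E'
from cell import manip
import cv2,numpy as np
p=manip.read_camera("scene");im=p["color"][140:300,200:420,::-1]
cv2.imwrite("pics/s11.png",cv2.resize(im,None,fx=3.5,fy=3.5,interpolation=cv2.INTER_CUBIC))
for t in ["tall_jar","small_jar","jar_lid"]:
    print(t,[(np.round(d["point"]),round(d["confidence"],2)) for d in manip.recognise(t,p)][:2])
E
```

```text
top fit [630.5  88.8] 7.84 cost 0.0 2118 fence [-46.  -16.5] 0.58
corners fence [[-1.8, 64.0], [-0.2, -96.0]]
scene fit [636.6  89.6] 7.16 cost 1.77 1608 fence [-39.8 -16.5] -0.1
31.9 [ 461.4 -240.1  218. ] [-1.571  0.    -3.016] [-0.4  0.6  0.3]
tall_jar [(array([633., 353., 106.]), 0.76)]
small_jar [(array([ 559., -160.,   72.]), 0.69)]
jar_lid [(array([630.,  74.,  47.]), 0.74), (array([ 706., -118.,   10.]), 0.57)]
```

View pics/t11.png

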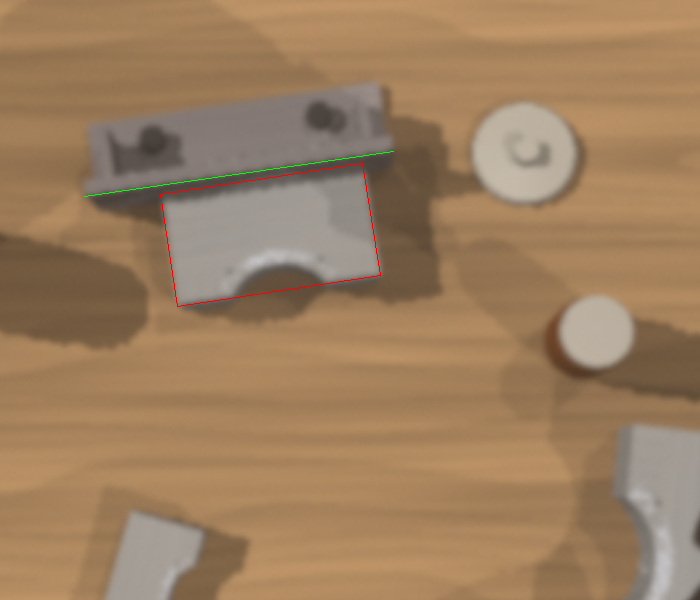

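View pics/s11.png

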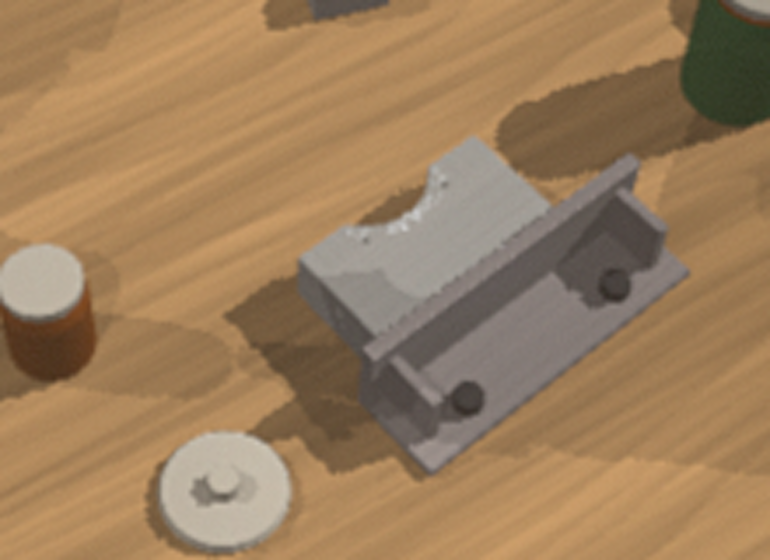

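Run:
```python
from h import *
from cell import manip
p=manip.read_camera("top");w=cloud(p)
q=(w[...,:2]-FO)@r2(FT);z=w[...,2]
e=[]
for y in list(range(-94,-56,6))+list(range(26,62,6)):
    m=(abs(q[...,1]-y)<4)&(z>38)&(z<50)&(q[...,0]<-60)
    e.append((y,q[...,0][m].min()))
e=np.array(e);f=np.polyfit(e[:,0],e[:,1],1);print("front lands x",np.polyval(f,-16.5).round(2),"angle",(-np.degrees(f[0])).round(2),(e[:,1]-np.polyval(f,e[:,0])).round(1))
m=(z>62)&(z<76)&(abs(q[...,1])<115)&(q[...,0]<40)
a=q[m];g=np.array([(y,a[abs(a[:,1]-y)<5][:,0].min()) for y in range(-110,111,8)]);f2=np.polyfit(g[:,0],g[:,1],1);print("fence edge",f2[1].round(2),(-np.degrees(f2[0])).round(2))
m=(z>33)&(z<52)&(q[...,0]>-95)&(q[...,0]<-10)&(abs(q[...,1])<118)
print("cradle y range",np.percentile(q[...,1][m],[0.2,99.8]).round(1), "z on lands", [np.median(z[(abs(q[...,1]-y)<10)&(abs(q[...,0]+65)<15)]).round(1) for y in (-75,45)])
```

```text
front lands x -90.26 angle 0.18 [ 0.6 -0.2 -0.4  0.5 -0.3 -0.3 -0.1 -0.1  0.4 -0.2 -0.2  0.4 -0.2]
fence edge -156.24 -25.65
cradle y range [-96.2  63.1] z on lands [np.float64(43.7), np.float64(43.9)]
```

```bash
python3 -c "
from cell import manip
print(manip.finish_job()); print(manip.get_obs()['time'])"
```

```text
the job is handed in; nothing more can be done
None
the job is handed in; nothing more can be done
```

I walked the middle-sized cradle to the fence with alternate end pushes, starting at the +y end (the far one). It was square to within about 3° before its last few millimetres. I then seated each end in 1 mm steps and handed the job in at about 32 s.

**Flushness:** Both ends stopped against the fence as the force rose to 14–17 N, and the -y end stopped at the same place when pressed again. The line through the two stop points gives 7.36°, against a fence angle of 7.26–7.38°. In the last top picture the front lands lie 90.3 mm from the fence face; the cradle is 90 mm deep. They are parallel to the face to about 0.1°.

**Position:** The cradle spans y = -96 to +63 mm along the fence, so it is well inside the ±120 mm ends. Its top is level at both ends (43.7 and 43.9 mm). The tool was retracted and clear.

**Jars and lid:** The lid was within 4 mm and the small jar within 5 mm of where they were found at the start, and neither looks moved in the pictures. The tall jar was within about 5 mm too, though the last pictures show only part of it.

**Checks that disagreed:**
- **Outline fits:** The final top-view fit gave 0.6° and a 1 mm larger gap. The scene-camera fit put the cradle about 5 mm into the fence, because the fence hides its back edge from that side. I relied on the land-edge measurement and the contact stops instead.
- **Fence edge:** A last re-measurement of the fence edge gave a meaningless result, probably because it picked up the arm, so I used the fence edge from the first pictures.

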